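# Register a heat sink against the stops of a drilling jig

## Task

Register the finned heat sink in the drilling jig by pushing it, without lifting it off the bed: first slide it sideways under the keeper until its long side is pressed flush against the fence, then slide it along the fence until its end touches the length stop. Push gently and feel for the contact: the length stop is only lightly nipped and a hard push shifts it off its setting. Leave the heat sink flush against both the fence and the stop, and leave the capacitor that stands beside the jig where it is.

Things in the scene. Friction and masses are not known exactly. Their poses are not given: they have to be found in the camera images.
- heat_sink_center (a point): Centre of the loose finned heat sink, a block 60 x 44 mm, 25 mm high, about 0.1 to 0.2 kg, lying flat on the jig's bed, skewed up to 0.3 rad. Point half-way up; y along the 60 mm, x along the 44 mm, z up. Home: long side on the fence (centre 22 mm from its face), short end on the length stop (centre 30 mm from its face). It slides at under 2 N, with brief peaks of 4 N.
- jig: Drilling jig fixed to the bench: dark steel bed, top 12 mm above the bench, from x -80 to +95 mm and y -68 to +58 mm. Origin on the bench under the bed; x points roughly away from the robot (yaw up to 0.3 rad), along the fence to the length stop; y to the left, towards the fence; z up.
- fence: Rigid aluminium fence (a shove over 35 N is failure) along the bed's left side, 155 x 18 mm, 28 mm high above the bed. Origin on its contact face at bed height, mid-length; x along it, y into it (jig's axes). From x +5 to +75 mm a steel keeper plate, underside 28 mm and top 34 mm above the bed, overhangs the bed by 10 mm: the heat sink slides under it and the contact is hidden from above.
- length_stop: Steel stop block 26 mm wide, 20 mm high (36 with its black thumbscrew) in a slot of the bed; origin mid contact face at bed height, jig's axes; the face looks along -x. Set 40 to 62 mm from the jig's origin in x, its middle 26 mm from the fence face. Held by friction only: a push over about 18 N slides it away along +x; off its setting by more than 2 mm is failure.
- capacitor_0: Bystander, to be left where it is: blue capacitor, 35 mm across, 52 mm tall, standing on the bench to the right of the jig's near end; origin at the centre of its underside.

How it is judged:
By the outcome, as a careful person would: the job done as asked, in the order asked, and still so for the second after the job is handed in, with the robot touching nothing.
It also fails if it takes over 46 s, if anything falls off the work surface, if the arm or the gripper's body presses on something with over 40 N, if the wrist force passes 120 N, or if a joint passes its speed limit or range.

## Robot

A 6-joint arm with a two-finger parallel gripper is mounted at the origin on a cart in front of the work surface, level with it; the furniture and walls round the work are solid. World frame = base frame: x ahead of the robot, y to its left, z up, the work surface at z = 0. Lengths are in m, angles in rad, forces in N, time in s.
With the tool pointing down it reaches from about 0.425 to 0.95 m from the base axis. Payload 3.5 kg.
Tool frame: the origin (TCP) lies on the centre line of the jaws, within the pads' length; the fingertips stand 11 mm ahead of it and the grasp point (between the pads) lies 8 mm behind it; z points along the fingers, y is the line along which they close (so a half turn about z gives the same grasp; the last joint's range is limited). The gripper opens to 85 mm and grips with 20 to 120 N. Pads are 22 mm wide; open, the fingers measure 114 mm over their backs; the gripper's body (76 mm by 85 mm) begins 54 mm behind the grasp point. The pads swing forward as they close: fully open they stand 13 mm farther back than shut.
Start: joints at [-1.374, 0.286, 1.577, -0, 1.279, -0.15], TCP at [0.229, -0.635, 0.213] pointing down, gripper open.
Joint ranges: [-2.77, 2.77], [-0.9, 2.22], [0.21, 2.48], [-1.53, 4.67], [0.24, 2.81], [-2.84, 2.84]. Speed limits (rad/s): [2.79, 2.79, 3.14, 3.14, 3.14, 3.14].

## Interface

Orientations are given as a unit quaternion [x, y, z, w].
In Python, from plant import ctrl gives the robot as it stands.
- The arm moves only by the tool step_arm, never from a script. Its argument "motion" is a list of rows, each an object with "offset": the shift along the tool's x, y, z in m, a list of three; "twist": the turn about the tool's z in degrees. A call has 1 to 12 rows; each row is the pose to reach, as a shift and turn from the pose commanded when the call began, along the tool's axes at that moment; what a row does not reach only later rows make up. A row lasts 1/10 s, in which the tool goes at most 50 mm and 8.59 degrees, less where a joint would pass 70% of its speed; a pose out of reach is approached as far as the arm can. A call with a gripper value outside its range is refused whole. "gripper" is the finger opening in m, from 0 to 0.0854, set as the call begins (left out, the last holds). The fingers move at their own pace and stop on an object; "grip_force" is the grip in N (left out, the last holds). Time passes only in rows, so rows that repeat a pose let the fingers close. It gives the time, the measured TCP pose, the force, the opening and the grip force at its end, in the units of the state.
- ctrl.get_state(): the state, without advancing time (a new reading comes with each control period).
- ctrl.read_camera(name): name is "scene" or "top"; returns the picture (480x640x3 uint8, blue, green, red); there is no depth.
- ctrl.calibration(name): a dict with "fx", "fy", "cx", "cy" (pixels), "cam_to_world" (4x4, takes a point from camera to world coordinates). Camera axes: x right, y up, looking along -z (the intrinsics and any distortion apply to the point x, -y, -z); pixel columns grow to the right and rows downward; lengths in m; the calibration is good to about 2 mm. A picture is of the moment at which its call begins. calibration takes no time and is no camera call.
- ctrl.sign_off(): hands the job in; it is judged then, once.
The state is a dict: "time": time; "qpos": joint angles; "dq": joint speeds; "joint_efforts": joint torques, N m; "eef_pos": TCP position; "tcp_rot": TCP orientation; "contact_force": force on the tool from outside, world axes, zero at the start; "wrist_torque": the same for the moment, N m; "opening": opening from 0.0 (shut) to 1.0 (fully open); "finger_force": force on a finger pad.
Only numpy, scipy, OpenCV 4.12 (cv2) and the standard library are available. Lean on these libraries where they do the work, as an engineer would, in place of code of your own. Each camera call takes 0.05 s, during which the arm holds its last target. There are 200 camera calls.

## Working session

There is one attempt and no reset: what is moved stays moved. The work goes in short steps, Python scripts to look and compute and a tool call to move; the robot and the scene stay as the last step left them, time stands still between calls to the robot, and variables do not carry over. Pictures are saved under pics/ and viewed, at most 10 in all, crops included, and the job is handed in when it is done.

Besides the shell and the picture viewer there is one more tool, called after ">>>" as name(argument=value, ...) on one line, values as JSON. step_arm: Moves the arm, as the interface text tells. Its arguments: {"type":"object","properties":{"motion":{"type":"array"},"gripper":{"type":"number"},"grip_force":{"type":"number"}},"required":["motion"]}

```bash
mkdir -p pics; python3 - <<'E'
from plant import ctrl
import cv2
for n in("scene","top"):
    cv2.imwrite(f"pics/{n}0.png",ctrl.read_camera(n)); c=ctrl.calibration(n); print(n,c)
s=ctrl.get_state();print(s)
E
```

```text
scene {'fx': 543.5550203379133, 'fy': 543.5550203379133, 'cx': 320.17354603728114, 'cy': 236.09428121471012, 'cam_to_world': array([[ 0.65737792,  0.41122842, -0.63146295, -0.01278387],
       [-0.75347794,  0.37114591, -0.54269854, -0.48102648],
       [ 0.01119182,  0.83255144,  0.55383467,  0.51822959],
       [ 0.        ,  0.        ,  0.        ,  1.        ]])}
top {'fx': 479.6104929735847, 'fy': 479.6104929735847, 'cx': 323.25616190663465, 'cy': 243.2359880433774, 'cam_to_world': array([[ 0.01242996,  0.9898971 , -0.14124171,  0.4216309 ],
       [-0.99989217,  0.01340953,  0.00598576, -0.01455109],
       [ 0.00781927,  0.14115208,  0.98995704,  0.8835738 ],
       [ 0.        ,  0.        ,  0.        ,  1.        ]])}
{'time': 0.1, 'qpos': array([-1.37400149e+00,  2.87133244e-01,  1.57803557e+00,  1.88099429e-05,
        1.27858253e+00, -1.50025215e-01]), 'dq': array([ 0.00091809, -0.00276042, -0.00360198, -0.00053908, -0.00110664,
        0.00033428]), 'joint_efforts': array([ 1.02085753e-03, -4.07298160e+01, -2.93698597e+01, -1.43505195e-04,
        3.41494801e-03,  1.07598095e-05]), 'eef_pos': array([ 0.22933056, -0.63417968,  0.21214539]), 'tcp_rot': array([ 9.85002017e-01,  1.72539450e-01, -1.62370890e-05, -1.07926042e-03]), 'contact_force': array([-0.58274535, -0.22485495, -0.4644927 ]), 'wrist_torque': array([-0.05106056, -0.04596308,  0.01045398]), 'finger_force': 0.0, 'opening': 0.9967282174566342}
```

View pics/top0.png

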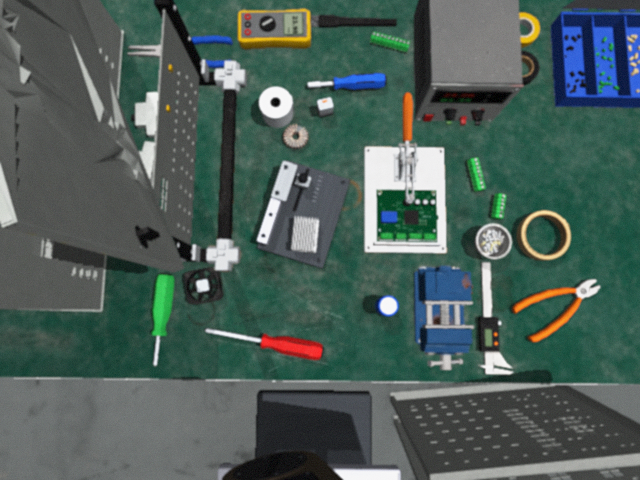

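View pics/scene0.png

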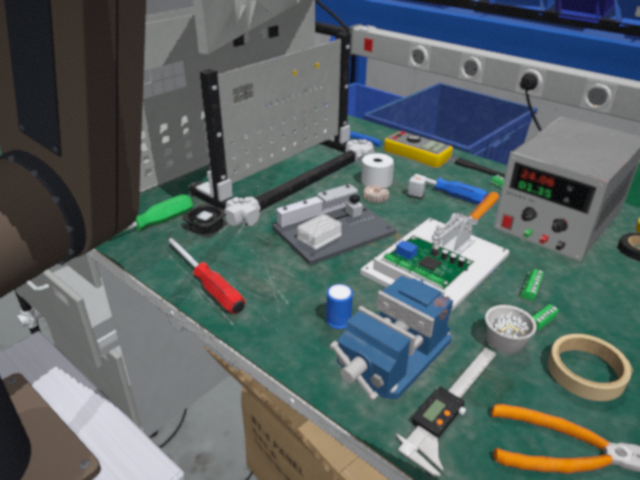

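The top view shows the jig at about (300,215), the heat sink at (305,235), the fence and keeper at (275,205), the stop with its thumbscrew at (304,180) and the capacitor at (388,305). The scene view agrees. I'll enlarge both.

```bash
python3 - <<'E'
import cv2,numpy as np
a=cv2.imread("pics/top0.png")[150:280,240:360]
b=cv2.imread("pics/scene0.png")[170:270,265:405]
a=cv2.resize(a,(480,520),interpolation=cv2.INTER_CUBIC)
b=cv2.resize(b,(700,500),interpolation=cv2.INTER_CUBIC)
cv2.imwrite("pics/a.png",a);cv2.imwrite("pics/b.png",b)
E
```

```text
(no output)
```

View pics/a.png

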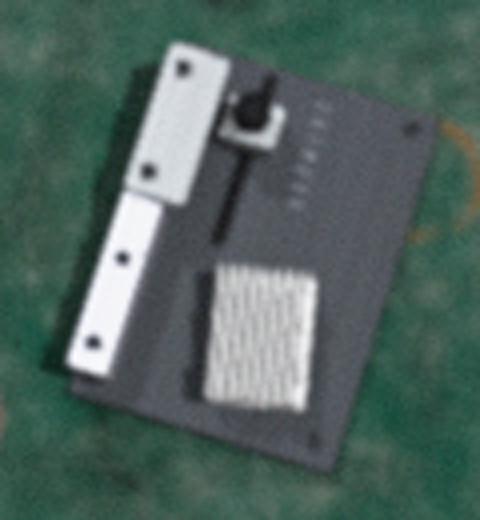

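View pics/b.png

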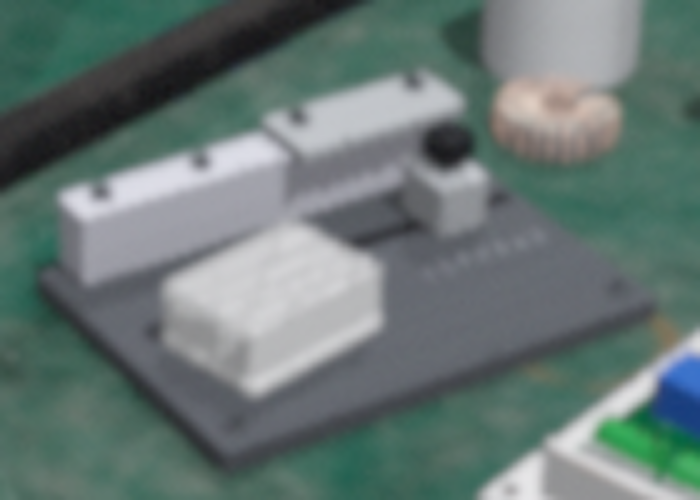

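The crops show these pixel positions in the top crop:
- **Heat sink top corners:** (216,265), (317,272), (306,410), (205,402).
- **Bed corners:** (438,118), (333,470), (72,392).
- **Fence top inner edge:** (110,375) to (163,203).
- **Stop top near edge:** (220,138) to (276,155).

```bash
cat > h.py <<'E'
import numpy as np
from plant import ctrl
def ray(n,u,v,z):
    c=ctrl.calibration(n);T=c["cam_to_world"]
    d=T[:3,:3]@np.array([(u-c["cx"])/c["fx"],-(v-c["cy"])/c["fy"],-1.]);o=T[:3,3]
    return o+d*(z-o[2])/d[2]
def A(u,v,z): return ray("top",(u+.5)/4-.5+240,(v+.5)/4-.5+150,z)[:2]
def B(u,v,z): return ray("scene",(u+.5)/5-.5+265,(v+.5)/5-.5+170,z)[:2]
E
python3 - <<'E'
from h import *
np.set_printoptions(precision=4,suppress=True)
S=[A(*p,.037) for p in[(216,265),(317,272),(306,410),(205,402)]]
print("sink",S,np.mean(S,0))
print("sinkB",[B(*p,.037) for p in[(163,290),(248,343),(383,265),(290,222)]],np.mean([B(*p,.037) for p in[(163,290),(248,343),(383,265),(290,222)]],0))
bed=[A(*p,.012) for p in[(438,118),(333,470),(72,392)]]
print("bed",bed,"B",[B(655,303,.012),B(228,460,.012),B(40,288,.012)])
fi=[A(110,375,.04),A(163,203,.04)];k=[A(229,62,.046),A(183,203,.046)]
bB=[B(655,303,.012),B(228,460,.012),B(40,288,.012)]
print("fence",fi,"B",B(84,211,.04),B(290,160,.04))
def yaw(a,b): d=b-a; return np.arctan2(d[1],d[0])
print("yaws bed",yaw(bed[1],bed[0]),yaw(bed[1],bed[2])-np.pi/2,"fence",yaw(*fi),"keep",yaw(k[1],k[0]),"sink",yaw(S[3],S[0]),yaw(S[2],S[1]),yaw(bB[1],bB[0]))
for nm,b in(("A",bed),("B",bB)):
  y=np.mean([yaw(b[1],b[0]),yaw(b[1],b[2])-np.pi/2])
  R=np.array([[np.cos(y),-np.sin(y)],[np.sin(y),np.cos(y)]])
  loc=np.array([[.095,-.068],[-.08,-.068],[-.08,.058]])
  O=np.mean([p-R@l for p,l in zip(b,loc)],0)
  j=lambda p:R.T@(p-O)
  print(nm,y,O,"fence y",[j(p) for p in fi+[B(84,211,.04),B(290,160,.04)]],"keeper",[j(p) for p in k],"stop",[j(A(220,138,.032)),j(A(276,155,.032)),j(A(287,113,.032))],"stopB",j(B(408,182,.032)),j(B(445,203,.032)),"sink",[j(p) for p in S],j(np.mean(S,0)))
print("cap",ray("top",388,305,.052))
E
```

```text
sink [array([0.5913, 0.0342]), array([ 0.5888, -0.0112]), array([ 0.5263, -0.0072]), array([0.5293, 0.0378])] [0.5589 0.0134]
sinkB [array([0.5296, 0.0349]), array([ 0.525 , -0.0064]), array([ 0.5898, -0.0088]), array([0.5898, 0.0321])] [0.5586 0.013 ]
bed [array([ 0.6679, -0.0667]), array([ 0.502 , -0.0197]), array([0.5362, 0.1003])] B [array([ 0.6648, -0.069 ]), array([ 0.4994, -0.0209]), array([0.5304, 0.094 ])]
fence [array([0.5404, 0.08  ]), array([0.6188, 0.0584])] B [0.5445 0.0856] [0.6178 0.0563]
yaws bed -0.27648971263046057 -0.2781145677381234 fence -0.2681623772139995 keep -0.28575703371755745 sink -0.05753545627261498 -0.06442700381551822 -0.28307799476515666
A -0.277302140184292 [0.5967 0.0237] fence y [array([-0.0695,  0.0387]), array([0.0118, 0.0395]), array([-0.0671,  0.0452]), array([0.0114, 0.0372])] keeper [array([0.0813, 0.0295]), array([0.0131, 0.03  ])] stop [array([0.0498, 0.0248]), array([ 0.0496, -0.002 ]), array([ 0.0699, -0.0011])] stopB [0.0459 0.0137] [ 0.0485 -0.0049] sink [array([-0.008 ,  0.0086]), array([ 0.002 , -0.0357]), array([-0.0592, -0.049 ]), array([-0.0687, -0.0049])] [-0.0335 -0.0202]
B -0.2731071466144993 [0.5927 0.0206] fence y [array([-0.0664,  0.0431]), array([0.0149, 0.0435]), array([-0.064 ,  0.0496]), array([0.0144, 0.0412])] keeper [array([0.0843, 0.0332]), array([0.0162, 0.0341])] stop [array([0.0529, 0.0287]), array([0.0525, 0.0019]), array([0.0728, 0.0027])] stopB [0.0489 0.0176] [ 0.0514 -0.001 ] sink [array([-0.005 ,  0.0127]), array([ 0.0048, -0.0317]), array([-0.0565, -0.0446]), array([-0.0658, -0.0006])] [-0.0306 -0.016 ]
cap [ 0.4344 -0.1324  0.052 ]
```

```bash
cat >> h.py <<'E'
from scipy.spatial.transform import Rotation as Ro
O=np.array([.5955,.0227]);YAW=-.278
def Rz(a): return np.array([[np.cos(a),-np.sin(a)],[np.sin(a),np.cos(a)]])
def go(px,py,z,head=None):
    """offset (tool axes) and twist to reach jig (px,py), height z, tool-y heading head (jig frame)"""
    s=ctrl.get_state();R=Ro.from_quat(s["tcp_rot"]).as_matrix()
    t=np.r_[O+Rz(YAW)@[px,py],z]
    hy=np.arctan2(R[1,1],R[0,1]); a=0
    if head is not None: a=(-(YAW+head-hy)+np.pi/2)%np.pi-np.pi/2
    j=Rz(YAW).T@(s["eef_pos"][:2]-O)
    print("t",round(s["time"],2),"jig",j.round(4),"z",s["eef_pos"][2].round(4),"off",(R.T@(t-s["eef_pos"])).round(4),"twist",np.degrees(a).round(2),"F",s["contact_force"].round(2),"open",round(s["opening"],3),"q6",s["qpos"][5].round(2))
E
python3 -c "
from h import *
go(-.033,-.08,.12,0)"
```

```text
t 0.1 jig [-0.1718 -0.7321] z 0.2121 off [ 0.4941 -0.4475  0.0933] twist -54.2 F [-0.58 -0.22 -0.46] open 0.997 q6 -0.15
```

>>> step_arm(motion=[{"offset": [0.033, -0.03, 0.0], "twist": -4}, {"offset": [0.066, -0.06, 0.0], "twist": -8}, {"offset": [0.099, -0.09, 0.0], "twist": -12}, {"offset": [0.132, -0.12, 0.0], "twist": -16}, {"offset": [0.165, -0.15, 0.0], "twist": -21}, {"offset": [0.198, -0.18, 0.0], "twist": -26}, {"offset": [0.231, -0.21, 0.0], "twist": -31}, {"offset": [0.264, -0.24, 0.0], "twist": -36}, {"offset": [0.297, -0.27, 0.0], "twist": -41}, {"offset": [0.33, -0.3, 0.0], "twist": -46}, {"offset": [0.363, -0.33, 0.0], "twist": -50}, {"offset": [0.396, -0.36, 0.0], "twist": -54.2}], gripper=0.03)

```text
time: 1.3
eef_pos: [0.4798, -0.1597, 0.2131]
tcp_rot: [0.797, 0.603, -0.0, -0.0]
contact_force: [0.3, 0.6, 0.5]
opening: 0.348
finger_force: 0.0
```

```bash
python3 -c "
from h import *
go(-.033,-.08,.12,0)"
```

```text
t 1.3 jig [-0.0612 -0.2072] z 0.2131 off [0.1271 0.0286 0.0931] twist 0.16 F [0.29 0.61 0.49] open 0.348 q6 -0.25
```

>>> step_arm(motion=[{"offset": [0.025, 0.006, 0.01]}, {"offset": [0.05, 0.012, 0.03]}, {"offset": [0.08, 0.018, 0.05]}, {"offset": [0.105, 0.022, 0.07]}, {"offset": [0.118, 0.026, 0.09]}, {"offset": [0.122, 0.027, 0.093]}, {"offset": [0.122, 0.027, 0.093]}, {"offset": [0.122, 0.027, 0.093]}])

```text
invalid input at $.motion[0]: expected keys offset, twist
```

```bash
python3 -c "
from h import *
go(-.033,-.08,.028,0)
import cv2
im=ctrl.read_camera('scene')[100:300,220:440];cv2.imwrite('pics/c.png',cv2.resize(im,None,fx=3,fy=3)[:600])"
```

```text
t 1.3 jig [-0.0612 -0.2072] z 0.2131 off [0.1271 0.0286 0.1851] twist 0.16 F [0.29 0.61 0.49] open 0.348 q6 -0.25
```

View pics/c.png

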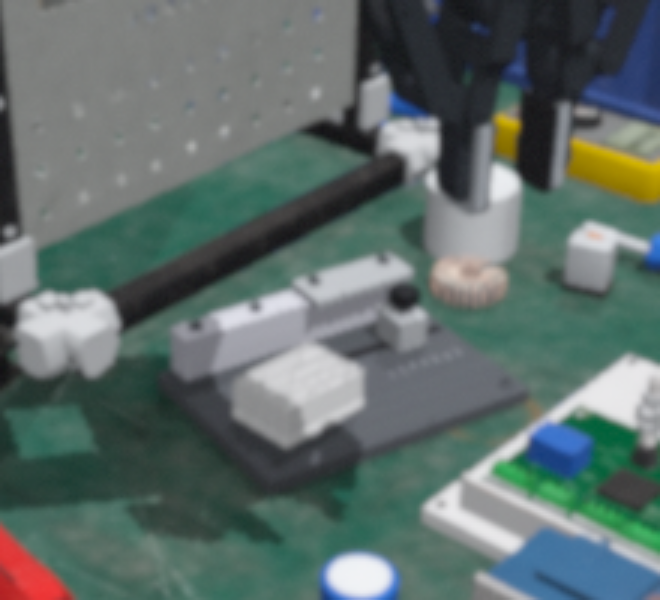

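The move was refused because its rows lacked "twist". The picture shows the open fingers still high at (470,170) and (545,150), the heat sink untouched at (298,395) and the capacitor at (358,580).

>>> step_arm(motion=[{"offset": [0.025, 0.006, 0.01], "twist": 0}, {"offset": [0.05, 0.012, 0.03], "twist": 0}, {"offset": [0.08, 0.018, 0.05], "twist": 0}, {"offset": [0.105, 0.022, 0.08], "twist": 0}, {"offset": [0.118, 0.026, 0.11], "twist": 0}, {"offset": [0.122, 0.027, 0.13], "twist": 0}, {"offset": [0.122, 0.027, 0.14], "twist": 0}, {"offset": [0.122, 0.027, 0.14], "twist": 0}])

```text
time: 2.15
eef_pos: [0.5375, -0.0514, 0.0716]
tcp_rot: [0.798, 0.602, -0.001, -0.002]
contact_force: [0.5, 0.3, 0.0]
opening: 0.353
finger_force: 0.0
```

```bash
python3 -c "
from h import *
go(-.033,-.08,.028,0)"
```

```text
t 2.15 jig [-0.0354 -0.0872] z 0.0716 off [0.0072 0.0026 0.0435] twist 0.0 F [0.47 0.33 0.01] open 0.353 q6 -0.01
```

>>> step_arm(motion=[{"offset": [0.0, 0.002, 0.015], "twist": 0}, {"offset": [0.0, 0.002, 0.03], "twist": 0}, {"offset": [0.0, 0.002, 0.042], "twist": 0}, {"offset": [0.0, 0.002, 0.043], "twist": 0}, {"offset": [0.006, 0.002, 0.043], "twist": 0}, {"offset": [0.012, 0.002, 0.043], "twist": 0}, {"offset": [0.018, 0.002, 0.043], "twist": 0}, {"offset": [0.022, 0.002, 0.043], "twist": 0}, {"offset": [0.026, 0.002, 0.043], "twist": 0}, {"offset": [0.03, 0.002, 0.043], "twist": 0}])

```text
time: 3.15
eef_pos: [0.5493, -0.023, 0.0307]
tcp_rot: [0.798, 0.602, 0.0, 0.0]
contact_force: [-0.3, 0.6, 0.0]
opening: 0.349
finger_force: 0.0
```

```bash
python3 -c "
from h import *
go(-.033,-.02,.028,0)"
```

```text
t 3.15 jig [-0.0318 -0.0566] z 0.0307 off [ 0.0366 -0.0011  0.0027] twist 0.01 F [-0.27  0.59  0.04] open 0.349 q6 0.05
```

>>> step_arm(motion=[{"offset": [0.003, 0, 0], "twist": 0}, {"offset": [0.006, 0, 0], "twist": 0}, {"offset": [0.009, 0, 0], "twist": 0}, {"offset": [0.012, 0, 0], "twist": 0}, {"offset": [0.015, 0, 0], "twist": 0}, {"offset": [0.018, 0, 0], "twist": 0}, {"offset": [0.021, 0, 0], "twist": 0}, {"offset": [0.024, 0, 0], "twist": 0}, {"offset": [0.026, 0, 0], "twist": 0}])

```text
time: 4.05
eef_pos: [0.5563, 0.0019, 0.0304]
tcp_rot: [0.798, 0.602, 0.0, -0.0]
contact_force: [-0.4, -0.3, -0.5]
opening: 0.353
finger_force: 0.0
```

```bash
python3 -c "
from h import *
go(-.033,-.015,.028,0)
import cv2
im=ctrl.read_camera('scene')[130:290,240:440];cv2.imwrite('pics/d.png',cv2.resize(im,None,fx=3,fy=3))"
```

```text
t 4.05 jig [-0.0319 -0.0308] z 0.0304 off [ 0.0158 -0.0011  0.0024] twist 0.01 F [-0.4  -0.35 -0.54] open 0.353 q6 0.1
```

View pics/d.png

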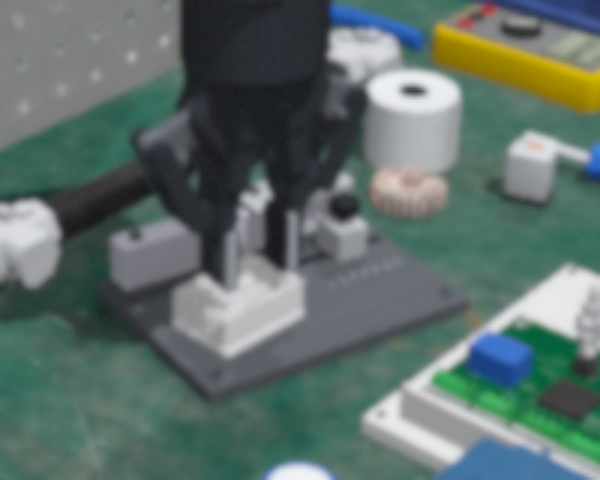

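The heat sink has not moved from (237,315), yet the fingers at (230,285) and (292,270) seem to overlap it with no force. I'll project the fingertips to check their height.

```bash
python3 - <<'E'
from h import *
c=ctrl.calibration("scene");T=c["cam_to_world"]
def proj(px,py,z):
    p=np.r_[O+Rz(YAW)@[px,py],z];q=T[:3,:3].T@(p-T[:3,3]);u=c["fx"]*q[0]/-q[2]+c["cx"];v=-c["fy"]*q[1]/-q[2]+c["cy"]
    return np.round([(u-240)*3,(v-130)*3]).astype(int)
for z in(.02,.03,.04,.05):
  print(z,[proj(x,-.031+dy,z) for x in(-.032-.016,-.032+.016) for dy in(-.011,.011)])
E
```

```text
0.02 [array([236, 340]), array([214, 320]), array([284, 322]), array([262, 304])]
0.03 [array([236, 324]), array([214, 305]), array([285, 307]), array([263, 289])]
0.04 [array([236, 309]), array([214, 290]), array([285, 292]), array([263, 273])]
0.05 [array([236, 293]), array([214, 274]), array([286, 276]), array([263, 258])]
```

```bash
python3 -c "
import cv2
im=cv2.imread('pics/d.png')[170:350,120:380];cv2.imwrite('pics/e.png',cv2.resize(im,None,fx=3,fy=3,interpolation=cv2.INTER_CUBIC))"
```

```text
(no output)
```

View pics/e.png

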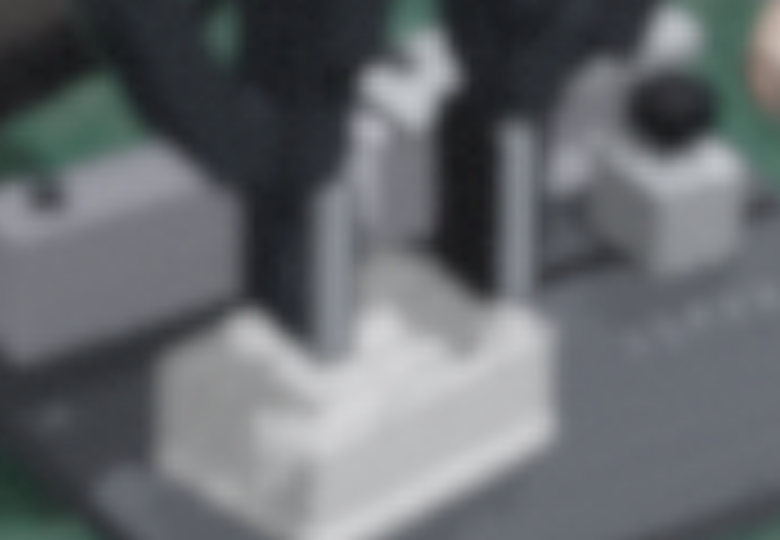

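The fingertips stand at about z 45 mm, above the fins, with the half-open fingers farther back than I assumed. I'll back out and feel for the bench beside the bed to get the tip height.

>>> step_arm(motion=[{"offset": [-0.015, 0, -0.004], "twist": 0}, {"offset": [-0.035, 0, -0.004], "twist": 0}, {"offset": [-0.053, 0, -0.002], "twist": 0}, {"offset": [-0.06, 0, 0.002], "twist": 0}, {"offset": [-0.06, 0, 0.006], "twist": 0}, {"offset": [-0.06, 0, 0.01], "twist": 0}, {"offset": [-0.06, 0, 0.012], "twist": 0}, {"offset": [-0.06, 0, 0.014], "twist": 0}, {"offset": [-0.06, 0, 0.016], "twist": 0}, {"offset": [-0.06, 0, 0.016], "twist": 0}])

```text
time: 5.1
eef_pos: [0.5397, -0.0557, 0.0141]
tcp_rot: [0.798, 0.603, -0.0, -0.0]
contact_force: [0.2, -0.1, 0.6]
opening: 0.353
finger_force: 0.0
```

```bash
python3 - <<'E'
from h import *
go(-.033,-.015,.02,0)
import cv2
im=ctrl.read_camera('scene')[130:290,240:440];cv2.imwrite('pics/f.png',cv2.resize(im,None,fx=4,fy=4,interpolation=cv2.INTER_CUBIC)[:600,:800])
E
```

```text
t 5.1 jig [-0.0322 -0.0907] z 0.0141 off [ 0.0757 -0.0008 -0.0059] twist 0.03 F [ 0.18 -0.06  0.63] open 0.353 q6 -0.01
```

View pics/f.png

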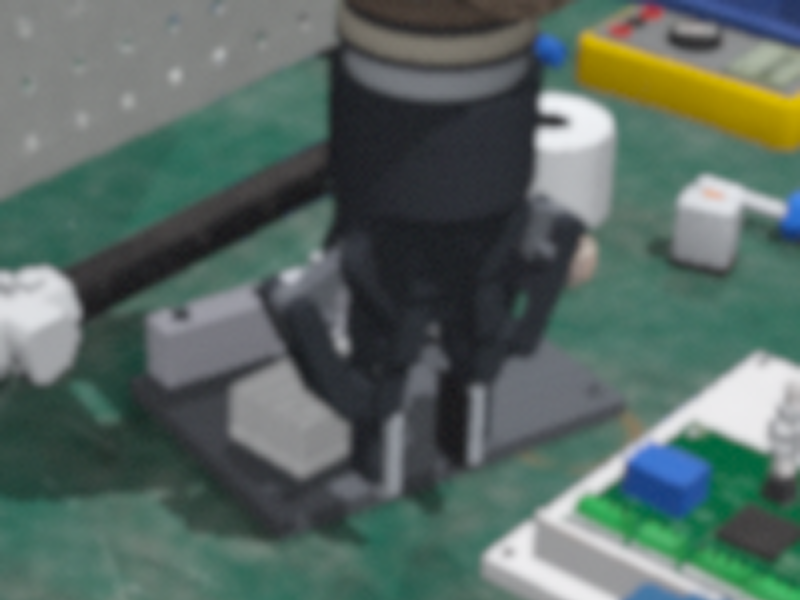

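The fingertips show at (392,495) and (475,465), clear of the heat sink, whose left corner is still at (230,395). I'll work out the tip height from this view.

```bash
python3 - <<'E'
from h import *
# near faces of the fingers lie in the jig plane y = -.0907-.011
for u,v in((385,497),(402,490),(470,467),(484,460)):
  for z in(.0,.01,.02,.03):
    p=ray("scene",(u+.5)/4-.5+240,(v+.5)/4-.5+130,z)[:2]; print(u,v,z,(Rz(YAW).T@(p-O)).round(4))
E
```

```text
385 497 0.0 [-0.0247 -0.0587]
385 497 0.01 [-0.0328 -0.0702]
385 497 0.02 [-0.041  -0.0816]
385 497 0.03 [-0.0491 -0.093 ]
402 490 0.0 [-0.0159 -0.0584]
402 490 0.01 [-0.0242 -0.0698]
402 490 0.02 [-0.0326 -0.0812]
402 490 0.03 [-0.0409 -0.0927]
470 467 0.0 [ 0.0177 -0.0598]
470 467 0.01 [ 0.0088 -0.0712]
470 467 0.02 [-0.0002 -0.0826]
470 467 0.03 [-0.0092 -0.094 ]
484 460 0.0 [ 0.0258 -0.0587]
484 460 0.01 [ 0.0167 -0.0702]
484 460 0.02 [ 0.0076 -0.0816]
484 460 0.03 [-0.0016 -0.093 ]
```

The tips look to be about 20 mm higher than the TCP figures suggest. I'll feel for the bench gently to settle it.

>>> step_arm(motion=[{"offset": [0, 0, 0.001], "twist": 0}, {"offset": [0, 0, 0.002], "twist": 0}, {"offset": [0, 0, 0.003], "twist": 0}, {"offset": [0, 0, 0.004], "twist": 0}, {"offset": [0, 0, 0.004], "twist": 0}])

```text
time: 5.65
eef_pos: [0.5397, -0.0561, 0.0103]
tcp_rot: [0.798, 0.602, -0.0, -0.0]
contact_force: [0.7, -0.7, -0.5]
opening: 0.352
finger_force: 0.0
```

>>> step_arm(motion=[{"offset": [0, 0, 0.001], "twist": 0}, {"offset": [0, 0, 0.002], "twist": 0}, {"offset": [0, 0, 0.003], "twist": 0}, {"offset": [0, 0, 0.004], "twist": 0}, {"offset": [0, 0, 0.005], "twist": 0}, {"offset": [0, 0, 0.005], "twist": 0}])

```text
time: 6.25
eef_pos: [0.5396, -0.0561, 0.0052]
tcp_rot: [0.798, 0.602, -0.0, -0.0]
contact_force: [-0.2, 0.0, 1.5]
opening: 0.352
finger_force: 0.0
```

>>> step_arm(motion=[{"offset": [0, 0, 0.001], "twist": 0}, {"offset": [0, 0, 0.002], "twist": 0}, {"offset": [0, 0, 0.003], "twist": 0}, {"offset": [0, 0, 0.004], "twist": 0}, {"offset": [0, 0, 0.005], "twist": 0}, {"offset": [0, 0, 0.005], "twist": 0}])

```text
time: 6.85
eef_pos: [0.5397, -0.0561, 0.0002]
tcp_rot: [0.798, 0.602, -0.0, -0.0]
contact_force: [-0.6, 0.7, 0.6]
opening: 0.353
finger_force: 0.0
```

>>> step_arm(motion=[{"offset": [0, 0, 0.002], "twist": 0}, {"offset": [0, 0, 0.004], "twist": 0}, {"offset": [0, 0, 0.006], "twist": 0}, {"offset": [0, 0, 0.007], "twist": 0}, {"offset": [0, 0, 0.007], "twist": 0}])

```text
time: 7.35
eef_pos: [0.5396, -0.0561, -0.0069]
tcp_rot: [0.798, 0.602, -0.0, -0.0]
contact_force: [-0.2, 0.7, 0.7]
opening: 0.352
finger_force: 0.0
```

>>> step_arm(motion=[{"offset": [0, 0, 0.001], "twist": 0}, {"offset": [0, 0, 0.002], "twist": 0}, {"offset": [0, 0, 0.003], "twist": 0}, {"offset": [0, 0, 0.004], "twist": 0}, {"offset": [0, 0, 0.004], "twist": 0}])

```text
time: 7.85
eef_pos: [0.5397, -0.0561, -0.0107]
tcp_rot: [0.798, 0.602, -0.0, -0.0]
contact_force: [-0.3, -0.5, 0.2]
opening: 0.352
finger_force: 0.0
```

>>> step_arm(motion=[{"offset": [0, 0, 0.001], "twist": 0}, {"offset": [0, 0, 0.002], "twist": 0}, {"offset": [0, 0, 0.003], "twist": 0}, {"offset": [0, 0, 0.004], "twist": 0}, {"offset": [0, 0, 0.004], "twist": 0}])

```text
time: 8.35
eef_pos: [0.5396, -0.0561, -0.0148]
tcp_rot: [0.798, 0.602, -0.0, -0.0]
contact_force: [0.7, -0.6, -1.0]
opening: 0.353
finger_force: 0.0
```

```bash
python3 - <<'E'
from h import *
go(-.033,-.015,.02,0)
import cv2
im=ctrl.read_camera('scene')[180:270,280:400];cv2.imwrite('pics/g.png',cv2.resize(im,None,fx=6,fy=6,interpolation=cv2.INTER_CUBIC))
E
```

```text
t 8.35 jig [-0.0321 -0.0911] z -0.0148 off [ 0.0761 -0.0009 -0.0348] twist -0.0 F [ 0.71 -0.63 -0.96] open 0.353 q6 -0.01
```

View pics/g.png

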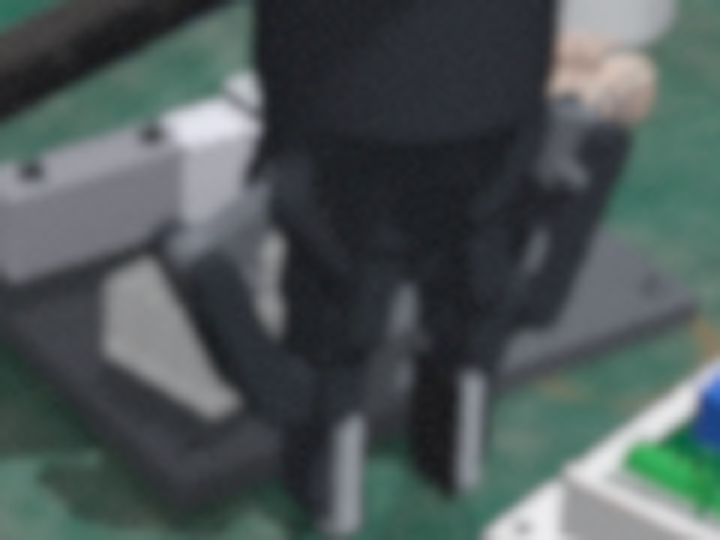

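The fingertips now show at (345,533) and (468,490), below the bed's top edge and close to the bench. No contact is felt yet.

```bash
python3 - <<'E'
from h import *
for z in(0,.005,.01,.015):
    p=ray("scene",(345+.5)/6-.5+280,(533+.5)/6-.5+180,z)[:2]; print(z,(Rz(YAW).T@(p-O)).round(4))
go(-.03,-.091,.002,0)
E
```

```text
0 [-0.0454 -0.0924]
0.005 [-0.0493 -0.0978]
0.01 [-0.0531 -0.1032]
0.015 [-0.057  -0.1086]
t 8.4 jig [-0.032  -0.0911] z -0.0147 off [ 0.0001  0.002  -0.0167] twist -0.0 F [ 0.09  0.69 -0.8 ] open 0.353 q6 -0.01
```

The tip is about 22 mm above the TCP at this opening, so TCP z ≈ -3 mm puts the tips at about 19 mm. I'll raise to that height and then push.

>>> step_arm(motion=[{"offset": [0, 0.001, -0.006], "twist": 0}, {"offset": [0, 0.002, -0.012], "twist": 0}, {"offset": [0.005, 0.002, -0.012], "twist": 0}, {"offset": [0.01, 0.002, -0.012], "twist": 0}, {"offset": [0.015, 0.002, -0.012], "twist": 0}, {"offset": [0.02, 0.002, -0.012], "twist": 0}, {"offset": [0.025, 0.002, -0.012], "twist": 0}, {"offset": [0.029, 0.002, -0.012], "twist": 0}, {"offset": [0.033, 0.002, -0.012], "twist": 0}, {"offset": [0.037, 0.002, -0.012], "twist": 0}])

```text
time: 9.4
eef_pos: [0.5518, -0.0208, -0.0026]
tcp_rot: [0.798, 0.602, -0.0, -0.0]
contact_force: [-0.3, -0.8, -0.2]
opening: 0.351
finger_force: 0.4
```

```bash
python3 - <<'E'
from h import *
go(-.03,-.015,-.003,0)
E
```

```text
t 9.4 jig [-0.0301 -0.0539] z -0.0026 off [0.0389 0.0001 0.0003] twist 0.02 F [-0.28 -0.81 -0.2 ] open 0.351 q6 0.06
```

>>> step_arm(motion=[{"offset": [0.003, 0, 0], "twist": 0}, {"offset": [0.006, 0, 0], "twist": 0}, {"offset": [0.009, 0, 0], "twist": 0}, {"offset": [0.012, 0, 0], "twist": 0}, {"offset": [0.015, 0, 0], "twist": 0}, {"offset": [0.018, 0, 0], "twist": 0}, {"offset": [0.021, 0, 0], "twist": 0}, {"offset": [0.024, 0, 0], "twist": 0}, {"offset": [0.026, 0, 0], "twist": 0}, {"offset": [0.028, 0, 0], "twist": 0}])

```text
time: 10.4
eef_pos: [0.5596, 0.006, -0.0026]
tcp_rot: [0.798, 0.602, 0.0, 0.0]
contact_force: [1.0, -0.6, -0.3]
opening: 0.355
finger_force: 0.4
```

```bash
python3 - <<'E'
from h import *
go(-.03,-.015,-.003,0)
E
```

```text
t 10.4 jig [-0.0299 -0.0259] z -0.0026 off [ 0.0109 -0.0001  0.0004] twist 0.0 F [ 0.98 -0.56 -0.34] open 0.355 q6 0.11
```

>>> step_arm(motion=[{"offset": [0.0015, 0, 0], "twist": 0}, {"offset": [0.003, 0, 0], "twist": 0}, {"offset": [0.0045, 0, 0], "twist": 0}, {"offset": [0.006, 0, 0], "twist": 0}, {"offset": [0.007, 0, 0], "twist": 0}, {"offset": [0.007, 0, 0], "twist": 0}])

```text
time: 11.0
eef_pos: [0.5616, 0.0128, -0.0025]
tcp_rot: [0.798, 0.602, 0.0, -0.0]
contact_force: [0.8, 0.8, 0.3]
opening: 0.351
finger_force: 0.0
```

>>> step_arm(motion=[{"offset": [0.001, 0, 0], "twist": 0}, {"offset": [0.002, 0, 0], "twist": 0}, {"offset": [0.002, 0, 0], "twist": 0}])

```text
time: 11.3
eef_pos: [0.5621, 0.0146, -0.0025]
tcp_rot: [0.798, 0.602, 0.0, 0.0]
contact_force: [-0.1, 0.3, -0.7]
opening: 0.351
finger_force: 0.2
```

>>> step_arm(motion=[{"offset": [0.001, 0, 0], "twist": 0}, {"offset": [0.002, 0, 0], "twist": 0}, {"offset": [0.002, 0, 0], "twist": 0}])

```text
time: 11.6
eef_pos: [0.5627, 0.0165, -0.0025]
tcp_rot: [0.798, 0.602, 0.0, 0.0]
contact_force: [0.2, -0.6, -0.1]
opening: 0.354
finger_force: 0.2
```

```bash
python3 - <<'E'
from h import *
go(-.03,-.015,-.003,0)
E
```

```text
t 11.6 jig [-0.0299 -0.0149] z -0.0025 off [-0.0001 -0.0001  0.0005] twist -0.0 F [ 0.25 -0.61 -0.14] open 0.354 q6 0.13
```

>>> step_arm(motion=[{"offset": [0.001, 0, 0], "twist": 0}, {"offset": [0.002, 0, 0], "twist": 0}, {"offset": [0.002, 0, 0], "twist": 0}])

```text
time: 11.9
eef_pos: [0.5627, 0.0171, -0.0025]
tcp_rot: [0.798, 0.603, -0.001, 0.0]
contact_force: [-2.8, -6.7, 2.0]
opening: 0.35
finger_force: 3.1
```

>>> step_arm(motion=[{"offset": [0.001, 0, 0], "twist": 0}, {"offset": [0.002, 0, 0], "twist": 0}, {"offset": [0.002, 0, 0], "twist": 0}])

```text
time: 12.2
eef_pos: [0.5625, 0.0171, -0.0024]
tcp_rot: [0.798, 0.603, -0.003, 0.001]
contact_force: [-5.4, -12.6, 3.9]
opening: 0.353
finger_force: 6.6
```

```bash
python3 - <<'E'
from h import *
import cv2
go(-.03,-.015,-.003,0)
im=ctrl.read_camera('scene');cv2.imwrite('pics/h0.png',im)
cv2.imwrite('pics/h.png',cv2.resize(im[170:270,265:405],(700,500),interpolation=cv2.INTER_CUBIC))
E
```

```text
t 12.2 jig [-0.0302 -0.0144] z -0.0024 off [-0.0006  0.0002  0.0006] twist 0.06 F [ -5.45 -12.59   3.86] open 0.353 q6 0.14
```

View pics/h.png

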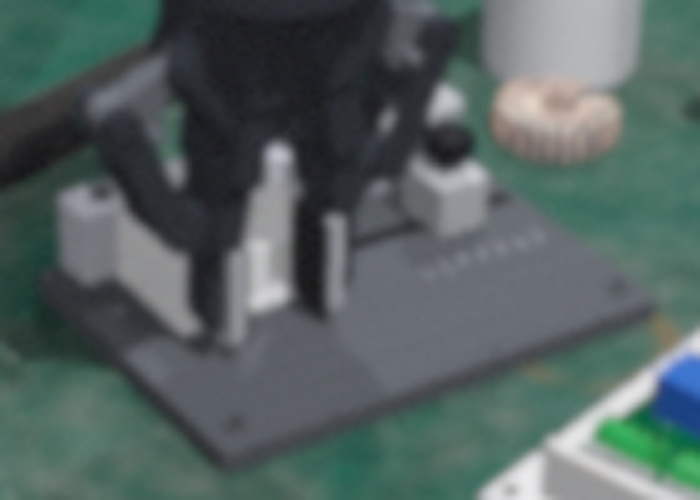

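The picture shows the heat sink's long side against the fence at (155,275), with both fingers pressing on it. The contact came at y = -14.6 mm, as predicted (-15 mm). I'll back off, rise, turn a quarter and go behind its near end.

>>> step_arm(motion=[{"offset": [-0.006, 0, 0], "twist": 0}, {"offset": [-0.02, 0, 0], "twist": 0}, {"offset": [-0.035, 0, -0.01], "twist": 0}, {"offset": [-0.035, 0, -0.04], "twist": 0}, {"offset": [-0.035, 0, -0.075], "twist": 0}, {"offset": [-0.03, -0.01, -0.09], "twist": 8}, {"offset": [-0.02, -0.025, -0.09], "twist": 16}, {"offset": [-0.01, -0.04, -0.09], "twist": 24}, {"offset": [0.0, -0.055, -0.09], "twist": 32}, {"offset": [0.01, -0.065, -0.09], "twist": 40}, {"offset": [0.02, -0.07, -0.09], "twist": 48}, {"offset": [0.025, -0.07, -0.09], "twist": 56}])

```text
time: 13.45
eef_pos: [0.5026, 0.0638, 0.0881]
tcp_rot: [0.988, 0.154, 0.0, -0.0]
contact_force: [0.4, -0.6, 0.6]
opening: 0.348
finger_force: 0.0
```

>>> step_arm(motion=[{"offset": [0, 0, 0], "twist": 8}, {"offset": [0, 0, 0], "twist": 16}, {"offset": [0, 0, 0], "twist": 24}, {"offset": [0, 0, 0], "twist": 32}, {"offset": [0, 0, 0], "twist": 34}, {"offset": [0, 0, 0], "twist": 34}], gripper=0.01)

```text
time: 14.05
eef_pos: [0.5033, 0.063, 0.0881]
tcp_rot: [0.99, -0.139, 0.0, -0.0]
contact_force: [0.4, 0.6, 0.8]
opening: 0.117
finger_force: 0.0
```

```bash
python3 - <<'E'
from h import *
import cv2
go(-.098,.017,.003,np.pi/2)
im=ctrl.read_camera('top');cv2.imwrite('pics/t1.png',im)
im=ctrl.read_camera('scene');cv2.imwrite('pics/s1.png',im)
E
```

```text
t 14.05 jig [-0.0997  0.0134] z 0.0881 off [ 0.0016 -0.0035  0.0851] twist -0.02 F [0.37 0.61 0.82] open 0.117 q6 1.77
```

>>> step_arm(motion=[{"offset": [0.001, -0.0035, 0.03], "twist": 0}, {"offset": [0.001, -0.0035, 0.055], "twist": 0}, {"offset": [0.001, -0.0035, 0.075], "twist": 0}, {"offset": [0.001, -0.0035, 0.085], "twist": 0}, {"offset": [0.001, -0.0035, 0.085], "twist": 0}, {"offset": [0.004, -0.0035, 0.085], "twist": 0}, {"offset": [0.008, -0.0035, 0.085], "twist": 0}, {"offset": [0.012, -0.0035, 0.085], "twist": 0}, {"offset": [0.016, -0.0035, 0.085], "twist": 0}, {"offset": [0.02, -0.0035, 0.085], "twist": 0}])

```text
time: 15.15
eef_pos: [0.5242, 0.0612, 0.003]
tcp_rot: [0.99, -0.139, 0.001, -0.0]
contact_force: [0.3, 0.4, 0.6]
opening: 0.115
finger_force: 0.0
```

```bash
python3 - <<'E'
from h import *
go(-.022,.017,.003,np.pi/2)
E
```

```text
t 15.15 jig [-0.0791  0.0175] z 0.003 off [0.0571 0.0005 0.    ] twist -0.0 F [0.32 0.36 0.55] open 0.115 q6 1.77
```

>>> step_arm(motion=[{"offset": [0.003, 0, 0], "twist": 0}, {"offset": [0.006, 0, 0], "twist": 0}, {"offset": [0.009, 0, 0], "twist": 0}, {"offset": [0.012, 0, 0], "twist": 0}, {"offset": [0.015, 0, 0], "twist": 0}, {"offset": [0.018, 0, 0], "twist": 0}, {"offset": [0.021, 0, 0], "twist": 0}, {"offset": [0.024, 0, 0], "twist": 0}, {"offset": [0.027, 0, 0], "twist": 0}, {"offset": [0.03, 0, 0], "twist": 0}])

```text
time: 16.15
eef_pos: [0.5524, 0.0531, 0.0023]
tcp_rot: [0.99, -0.139, -0.0, 0.0]
contact_force: [-0.0, 0.5, 0.0]
opening: 0.119
finger_force: 0.4
```

>>> step_arm(motion=[{"offset": [0.002, 0, 0], "twist": 0}, {"offset": [0.004, 0, 0], "twist": 0}, {"offset": [0.006, 0, 0], "twist": 0}, {"offset": [0.008, 0, 0], "twist": 0}, {"offset": [0.01, 0, 0], "twist": 0}, {"offset": [0.012, 0, 0], "twist": 0}])

```text
time: 16.75
eef_pos: [0.564, 0.0498, 0.0024]
tcp_rot: [0.99, -0.139, 0.0, -0.0]
contact_force: [-1.0, 0.6, -0.6]
opening: 0.117
finger_force: 0.4
```

```bash
python3 - <<'E'
from h import *
import cv2
go(-.022,.017,.003,np.pi/2)
cv2.imwrite('pics/s2.png',ctrl.read_camera('scene'))
# has the sink moved? difference to the scene before the push, on the sink's right wall
a=cv2.imread('pics/s1.png')[180:270,280:400].astype(int);b=cv2.imread('pics/s2.png')[180:270,280:400].astype(int)
def wall(im):  # bright low-saturation pixels below the fence
    m=((im.min(2)>120)&(im.max(2)-im.min(2)<35)).astype('uint8');n,l,s,c=cv2.connectedComponentsWithStats(m);return [(list(s[i]),c[i].round(0)) for i in range(1,n) if s[i,4]>40]
print(wall(a));print(wall(b))
E
```

```text
t 16.75 jig [-0.0378  0.0174] z 0.0024 off [ 0.0158  0.0004 -0.0006] twist -0.0 F [-0.96  0.56 -0.64] open 0.117 q6 1.76
[([np.int32(84), np.int32(0), np.int32(29), np.int32(20), np.int32(447)], array([97.,  8.])), ([np.int32(0), np.int32(4), np.int32(83), np.int32(54), np.int32(2164)], array([37., 31.])), ([np.int32(80), np.int32(59), np.int32(40), np.int32(31), np.int32(462)], array([102.,  80.]))]
[([np.int32(38), np.int32(0), np.int32(9), np.int32(11), np.int32(49)], array([42.,  5.])), ([np.int32(84), np.int32(0), np.int32(29), np.int32(20), np.int32(454)], array([97.,  8.])), ([np.int32(32), np.int32(4), np.int32(51), np.int32(48), np.int32(1260)], array([56., 29.])), ([np.int32(0), np.int32(24), np.int32(16), np.int32(23), np.int32(173)], array([ 6., 34.])), ([np.int32(80), np.int32(59), np.int32(40), np.int32(31), np.int32(464)], array([102.,  80.]))]
```

>>> step_arm(motion=[{"offset": [0.002, 0, 0], "twist": 0}, {"offset": [0.004, 0, 0], "twist": 0}, {"offset": [0.0055, 0, 0], "twist": 0}, {"offset": [0.007, 0, 0], "twist": 0}, {"offset": [0.008, 0, 0], "twist": 0}])

```text
time: 17.3
eef_pos: [0.5716, 0.0476, 0.0025]
tcp_rot: [0.99, -0.139, 0.0, 0.0]
contact_force: [-1.5, 0.7, 0.8]
opening: 0.119
finger_force: 0.7
```

>>> step_arm(motion=[{"offset": [0.001, 0, 0], "twist": 0}, {"offset": [0.002, 0, 0], "twist": 0}, {"offset": [0.002, 0, 0], "twist": 0}])

```text
time: 17.6
eef_pos: [0.5737, 0.0471, 0.0025]
tcp_rot: [0.99, -0.139, 0.0, -0.0]
contact_force: [-0.9, -0.3, 0.2]
opening: 0.118
finger_force: 0.3
```

>>> step_arm(motion=[{"offset": [0.001, 0, 0], "twist": 0}, {"offset": [0.002, 0, 0], "twist": 0}, {"offset": [0.002, 0, 0], "twist": 0}])

```text
time: 17.9
eef_pos: [0.5756, 0.0465, 0.0024]
tcp_rot: [0.99, -0.139, 0.0, -0.0]
contact_force: [-1.5, 0.3, 0.6]
opening: 0.118
finger_force: 0.3
```

>>> step_arm(motion=[{"offset": [0.001, 0, 0], "twist": 0}, {"offset": [0.0015, 0, 0], "twist": 0}, {"offset": [0.0015, 0, 0], "twist": 0}])

```text
time: 18.2
eef_pos: [0.5769, 0.0461, 0.0024]
tcp_rot: [0.99, -0.139, 0.0, 0.0]
contact_force: [-0.1, -0.5, -0.2]
opening: 0.115
finger_force: 0.4
```

>>> step_arm(motion=[{"offset": [0.001, 0, 0], "twist": 0}, {"offset": [0.001, 0, 0], "twist": 0}])

```text
time: 18.4
eef_pos: [0.578, 0.0458, 0.0024]
tcp_rot: [0.99, -0.139, 0.0, -0.0]
contact_force: [-1.0, -0.3, -0.1]
opening: 0.119
finger_force: 0.3
```

>>> step_arm(motion=[{"offset": [0.001, 0, 0], "twist": 0}, {"offset": [0.001, 0, 0], "twist": 0}])

```text
time: 18.6
eef_pos: [0.5789, 0.0456, 0.0024]
tcp_rot: [0.99, -0.139, 0.0, -0.0]
contact_force: [-0.5, 0.2, -0.4]
opening: 0.114
finger_force: 0.3
```

>>> step_arm(motion=[{"offset": [0.001, 0, 0], "twist": 0}, {"offset": [0.001, 0, 0], "twist": 0}])

```text
time: 18.8
eef_pos: [0.5799, 0.0453, 0.0025]
tcp_rot: [0.99, -0.139, 0.0, -0.0]
contact_force: [-0.3, -0.4, 0.1]
opening: 0.114
finger_force: 0.3
```

>>> step_arm(motion=[{"offset": [0.001, 0, 0], "twist": 0}, {"offset": [0.001, 0, 0], "twist": 0}])

```text
time: 19.0
eef_pos: [0.5808, 0.045, 0.0024]
tcp_rot: [0.99, -0.139, 0.0, 0.0]
contact_force: [0.2, 0.2, 0.3]
opening: 0.118
finger_force: 0.3
```

```bash
python3 - <<'E'
from h import *
import cv2
go(-.022,.017,.003,np.pi/2)
E
```

```text
t 19.0 jig [-0.0202  0.0174] z 0.0024 off [-0.0018  0.0004 -0.0006] twist -0.0 F [0.2  0.22 0.27] open 0.118 q6 1.75
```

>>> step_arm(motion=[{"offset": [0.001, 0, 0], "twist": 0}, {"offset": [0.001, 0, 0], "twist": 0}])

```text
time: 19.2
eef_pos: [0.5818, 0.0447, 0.0024]
tcp_rot: [0.99, -0.139, 0.0, -0.0]
contact_force: [-0.6, 0.2, 0.4]
opening: 0.115
finger_force: 0.3
```

>>> step_arm(motion=[{"offset": [0.001, 0, 0], "twist": 0}, {"offset": [0.001, 0, 0], "twist": 0}])

```text
time: 19.4
eef_pos: [0.5819, 0.0447, 0.0024]
tcp_rot: [0.99, -0.139, -0.001, -0.0]
contact_force: [-3.9, 0.9, 1.5]
opening: 0.118
finger_force: 1.9
```

>>> step_arm(motion=[{"offset": [0.001, 0, 0], "twist": 0}, {"offset": [0.001, 0, 0], "twist": 0}])

```text
time: 19.6
eef_pos: [0.5818, 0.0446, 0.0022]
tcp_rot: [0.99, -0.139, -0.002, -0.0]
contact_force: [-6.7, 2.1, 4.5]
opening: 0.118
finger_force: 3.2
```

A 7 N contact holds still at the stop. I'll retreat, then press once more, gently and sideways, to confirm it is still flush with the fence.

>>> step_arm(motion=[{"offset": [-0.004, 0, 0], "twist": 0}, {"offset": [-0.012, 0, 0], "twist": 0}, {"offset": [-0.025, 0, -0.005], "twist": 0}, {"offset": [-0.025, 0, -0.04], "twist": 0}, {"offset": [-0.025, 0, -0.08], "twist": 0}, {"offset": [-0.02, 0.02, -0.09], "twist": -8}, {"offset": [-0.01, 0.04, -0.09], "twist": -16}, {"offset": [0.0, 0.06, -0.09], "twist": -24}, {"offset": [0.01, 0.08, -0.09], "twist": -32}, {"offset": [0.02, 0.09, -0.09], "twist": -40}, {"offset": [0.03, 0.09, -0.09], "twist": -48}, {"offset": [0.03, 0.09, -0.09], "twist": -56}])

```text
time: 20.8
eef_pos: [0.5889, -0.0516, 0.0929]
tcp_rot: [0.939, 0.345, 0.001, 0.001]
contact_force: [0.0, -0.8, 0.2]
opening: 0.123
finger_force: 0.0
```

>>> step_arm(motion=[{"offset": [0, 0, 0], "twist": -8}, {"offset": [0, 0, 0], "twist": -16}, {"offset": [0, 0, 0], "twist": -24}, {"offset": [0, 0, 0], "twist": -32}, {"offset": [0, 0, 0], "twist": -34}, {"offset": [0, 0, 0], "twist": -34}], gripper=0.03)

```text
time: 21.4
eef_pos: [0.5878, -0.0505, 0.0925]
tcp_rot: [0.798, 0.602, 0.0, 0.001]
contact_force: [0.1, -0.8, 0.9]
opening: 0.353
finger_force: 0.0
```

```bash
python3 - <<'E'
from h import *
import cv2
go(.012,-.055,-.002,0)
im=ctrl.read_camera('scene');cv2.imwrite('pics/s3.png',im)
# stop thumbscrew / block shift vs first picture
a=cv2.imread('pics/scene0.png');t=a[190:212,340:366]
r=cv2.matchTemplate(im[180:225,330:380],t,cv2.TM_CCOEFF_NORMED);print(cv2.minMaxLoc(r))
E
```

```text
t 21.4 jig [ 0.0127 -0.0725] z 0.0925 off [ 0.0175 -0.0008  0.0945] twist -0.01 F [ 0.1  -0.81  0.93] open 0.353 q6 0.02
(-0.440475732088089, 0.6295931935310364, (24, 5), (10, 11))
```

>>> step_arm(motion=[{"offset": [0, 0, 0.03], "twist": 0}, {"offset": [0, 0, 0.06], "twist": 0}, {"offset": [0, 0, 0.085], "twist": 0}, {"offset": [0, 0, 0.0945], "twist": 0}, {"offset": [0.006, 0, 0.0945], "twist": 0}, {"offset": [0.014, 0, 0.0945], "twist": 0}, {"offset": [0.022, 0, 0.0945], "twist": 0}, {"offset": [0.03, 0, 0.0945], "twist": 0}, {"offset": [0.038, 0, 0.0945], "twist": 0}, {"offset": [0.045, 0, 0.0945], "twist": 0}, {"offset": [0.05, 0, 0.0945], "twist": 0}, {"offset": [0.053, 0, 0.0945], "twist": 0}])

```text
time: 22.65
eef_pos: [0.6023, 0.001, -0.002]
tcp_rot: [0.798, 0.603, 0.0, 0.0]
contact_force: [0.6, -0.1, 0.7]
opening: 0.351
finger_force: 0.0
```

>>> step_arm(motion=[{"offset": [0.001, 0, 0], "twist": 0}, {"offset": [0.002, 0, 0], "twist": 0}, {"offset": [0.002, 0, 0], "twist": 0}])

```text
time: 22.95
eef_pos: [0.6027, 0.0023, -0.0021]
tcp_rot: [0.798, 0.602, -0.0, -0.0]
contact_force: [0.2, -0.2, -0.3]
opening: 0.347
finger_force: 0.0
```

```bash
python3 -c "
from h import *
go(.012,-.015,-.002,0)"
```

```text
t 22.95 jig [ 0.0125 -0.0177] z -0.0021 off [ 0.0027 -0.0005 -0.0001] twist -0.01 F [ 0.2  -0.2  -0.26] open 0.347 q6 0.11
```

>>> step_arm(motion=[{"offset": [0.001, 0, 0], "twist": 0}, {"offset": [0.002, 0, 0], "twist": 0}, {"offset": [0.002, 0, 0], "twist": 0}])

```text
time: 23.25
eef_pos: [0.6033, 0.0043, -0.0021]
tcp_rot: [0.798, 0.602, 0.0, -0.0]
contact_force: [-0.1, 0.3, -0.1]
opening: 0.349
finger_force: 0.0
```

>>> step_arm(motion=[{"offset": [0.001, 0, 0], "twist": 0}, {"offset": [0.002, 0, 0], "twist": 0}, {"offset": [0.002, 0, 0], "twist": 0}])

```text
time: 23.55
eef_pos: [0.6035, 0.005, -0.0021]
tcp_rot: [0.798, 0.602, -0.001, 0.0]
contact_force: [-3.0, -5.2, 1.1]
opening: 0.349
finger_force: 2.5
```

```bash
python3 -c "
from h import *
go(.012,-.015,-.002,0)"
```

```text
t 23.55 jig [ 0.0125 -0.0149] z -0.0021 off [-0.0001 -0.0005 -0.0001] twist 0.02 F [-2.95 -5.2   1.07] open 0.349 q6 0.12
```

Still flush: firm contact comes at the same fence distance, with no sliding before it. I'll retreat and take a last numeric check.

>>> step_arm(motion=[{"offset": [-0.004, 0, 0], "twist": 0}, {"offset": [-0.015, 0, 0], "twist": 0}, {"offset": [-0.04, 0, -0.01], "twist": 0}, {"offset": [-0.06, 0, -0.04], "twist": 0}, {"offset": [-0.09, 0, -0.08], "twist": 0}, {"offset": [-0.13, 0, -0.11], "twist": 0}, {"offset": [-0.175, 0, -0.14], "twist": 0}, {"offset": [-0.22, 0, -0.16], "twist": 0}, {"offset": [-0.26, 0, -0.17], "twist": 0}, {"offset": [-0.3, 0, -0.18], "twist": 0}, {"offset": [-0.3, 0, -0.18], "twist": 0}, {"offset": [-0.3, 0, -0.18], "twist": 0}])

```text
time: 24.75
eef_pos: [0.521, -0.2832, 0.178]
tcp_rot: [0.799, 0.601, 0.0, -0.0]
contact_force: [0.2, -0.0, 0.3]
opening: 0.353
finger_force: 0.0
```

```bash
python3 - <<'E'
from h import *
import cv2
go(.012,-.015,-.002,0)
im=ctrl.read_camera('top');cv2.imwrite('pics/t4.png',im);a=cv2.imread('pics/top0.png')
def sh(x0,x1,y0,y1):
    w=cv2.createHanningWindow((x1-x0,y1-y0),cv2.CV_32F)
    g=lambda i:cv2.cvtColor(i,cv2.COLOR_BGR2GRAY)[y0:y1,x0:x1].astype(np.float32)
    return cv2.phaseCorrelate(g(a),g(im),w)
print("stop screw shift px",sh(292,316,164,188),"cap",sh(370,406,288,324),"jig ref hole",sh(262,285,205,240))
# sink: bright region right of the fence
g=cv2.cvtColor(im,cv2.COLOR_BGR2GRAY)
m=(g>125).astype('uint8');m[:,:]*=1
reg=np.zeros_like(m)
def px(p,z):
    c=ctrl.calibration("top");T=c["cam_to_world"];q=T[:3,:3].T@(np.r_[O+Rz(YAW)@p,z]-T[:3,3]);return [c["fx"]*q[0]/-q[2]+c["cx"],-c["fy"]*q[1]/-q[2]+c["cy"]]
poly=np.array([px(p,.037) for p in[(.04,.028),(.04,-.03),(-.05,-.03),(-.05,.036),(.003,.036),(.003,.028)]])
cv2.fillPoly(reg,[poly.round().astype(int)],1)
ys,xs=np.where((m&reg)>0)
J=np.array([Rz(YAW).T@(ray("top",x,y,.037)[:2]-O) for x,y in zip(xs,ys)])
near=[J[(J[:,1]>a0)&(J[:,1]<a0+.008),0].min().round(4) for a0 in(.0,.008,.016)]
side=[J[(J[:,0]>a0)&(J[:,0]<a0+.01),1].min().round(4) for a0 in(-.005,.005,.015,.025,.03)]
print("near end x",near,"right side y",side)
E
```

```text
t 24.75 jig [ 0.0123 -0.3146] z 0.178 off [ 0.2994 -0.0011  0.1802] twist -0.14 F [ 0.15 -0.02  0.31] open 0.353 q6 -0.39
stop screw shift px ((0.10251206363799525, 0.28155397404017357), 0.9959871537155576) cap ((-0.03487589682720227, 0.15619921890444743), 0.877434210276898) jig ref hole ((-0.014226978415228686, -0.02276725276330538), 0.9182901989530634)
near end x [np.float64(-0.0096), np.float64(-0.0105), np.float64(-0.0098)] right side y [np.float64(-0.0064), np.float64(-0.0066), np.float64(-0.0068), np.float64(-0.007), np.float64(-0.007)]
```

```bash
python3 -c "
from plant import ctrl
print(ctrl.sign_off())"
```

```text
the job is handed in; nothing more can be done
None
```

The heat sink is registered flush against the fence (pressed at up to about 14 N) and then the length stop (about 7 N); the stop and capacitor showed no measurable shift in the last picture, and the job was handed in at about 25 s.

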